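Seat the long dowel in the V-cradle against its stop

TASK

The longer, thinner of the two dowels is to be drilled next. Lay it in the groove of the wooden V-cradle so that it rests in both saddles, and push it along until its end is right up against the steel stop plate; then let go and leave it there. Leave the short dowel and the marker where they lie.

Things in the scene. Friction and masses are not known exactly. Their poses are not given: they have to be found in the camera images.
- long_dowel_mid (a point): Midpoint, on the axis, of the long dowel: a round rod of reddish-brown painted wood with bare ends, 132 mm long, 17 mm in diameter, about 50 g, lying loose on the bench (mid 9 mm above it). The point's y axis runs along the dowel (both ends alike); its other axes turn as it rolls. Fixed wooden model-plane stands, about 0.2 m high, stand in the middle of the bench: carry it over them.
- v_cradle: Fixed pale-wood V-cradle, stop end away from the robot, yaw +-0.5. Origin on the bench; x along the groove to the stop, z up. Along x, mm: board -75..95 (70 wide, 12 thick); saddles -48..-22 and 48..80 (tops z 49); open gap for fingers between; stop plate face at 80 (top z 68). 90-degree V, 32 wide at the top, bottom line z 33. Dowel seated: its mid at x 14, y 0, z 45.
- short_dowel: The other dowel, of the same painted wood but 97 mm long and 20 mm in diameter, lying loose on the bench. Origin on its surface, midway along, at the bench when placed; y along the dowel. Not to be used.
- marker: White paint marker with a dark green cap, 141 mm long and 16 mm in diameter, lying loose on the bench. Origin on its surface, midway along, at the bench when placed; y along it. Not to be used.
Not all that is in view belongs to the job. Leave any blue look-alike of the part that bears long_dowel_mid alone.

How it is judged:
By the outcome, as a careful person would: the job done as asked, in the order asked, and still so for the second after the job is handed in, with the robot touching nothing.
It also fails if it takes over 48 s, if anything falls off the work surface, if the arm or the gripper's body presses on something with over 40 N, if the wrist force passes 120 N, or if a joint passes its speed limit or range.

ROBOT

A 6-joint arm with a two-finger parallel gripper is mounted at the origin on a cart in front of the work surface, level with it; the furniture and walls round the work are solid. World frame = base frame: x ahead of the robot, y to its left, z up, the work surface at z = 0. Lengths are in mm, angles in rad, forces in N, time in s.
With the tool pointing down it reaches from about 325 to 775 mm from the base axis. Payload 5.5 kg.
Tool frame: the origin (TCP) lies midway between the tips of the shut fingers; the grasp point (between the pads) lies r.grip_depth behind it (r.grip_depth is the distance from the TCP to the grasp point, in mm); z points along the fingers, y is the direction in which the jaws open and shut (so a half turn about z gives the same grasp; the last joint's range is limited). The gripper opens to 88 mm and grips with 3 to 60 N. Pads are 20 mm wide; open, the fingers measure 115 mm over their backs; the gripper's body (75 mm by 178 mm) begins 61 mm behind the grasp point.
Start: joints at [-1.204, 0.091, 1.231, -0, 1.82, -0.057], TCP at [246.738, -546.934, 222.631] pointing down, gripper open.
Joint ranges: [-2.87, 2.87], [-0.86, 2.18], [0.17, 2.46], [-1.51, 4.65], [0.06, 2.69], [-2.65, 2.65]. Speed limits (rad/s): [2.57, 2.57, 3.01, 3.14, 3.14, 3.14].

INTERFACE

Orientations are given as a unit quaternion [x, y, z, w].
In Python, from station import r gives the robot as it stands.
- The arm moves only by the tool apply_moves, never from a script. Its argument "series" is a list of rows, each an object of numbers: "x", "y", "z": the shift along the tool's x, y, z in cm; "roll": the turn about the tool's z in degrees; "fingers": the opening in per cent of the stroke, from 0 (shut) to 100 (fully open). A call has 1 to 12 rows; each row is the pose to reach, as a shift and turn from the pose commanded when the call began, along the tool's axes at that moment; what a row does not reach only later rows make up. A row lasts 1/8 s, in which the tool goes at most 62.5 mm and 10.7 degrees, less where a joint would pass 70% of its speed; a pose out of reach is approached as far as the arm can. A call with a gripper value outside its range is refused whole. The fingers move at their own pace and stop on an object; "newtons" is the grip in N (left out, the last holds). Time passes only in rows, so rows that repeat a pose let the fingers close. It gives the time, the measured TCP pose, the force and the opening at its end, in the units of the state.
- r.get_state(): the state, without advancing time (a new reading comes with each control period).
- r.read_camera(name): name is "scene" or "top" or "wrist"; returns a dict with "frame" (420x560x3 uint8, red, green, blue), "range_z" (420x560 float32, mm along the optical axis (not along the pixel's ray), 0 where there is no reading), "fov_y" (degrees; the focal length in pixels is half the picture's height over the tangent of half this angle, whatever the lens; pixels are square), "cx", "cy" (the principal point, pixels), "rvec" (rotation vector, rad) and "tvec" (3), from world to camera coordinates, as OpenCV has them. Camera axes: x right, y down, z forward; pixel columns grow to the right and rows downward; lengths in mm; the calibration is good to about 2 mm. A picture is of the moment at which its call begins.
- r.close_job(): hands the job in, once; it reports no verdict.
Trained networks look in a picture, given as the dict that the camera call returned (one of the last four; its "shot" number tells which), for a name from the list of things; names that differ only in an ending like _2 or _b are one class to them, and where a whole thing is asked for, a point or a joint stands for the part that bears it (a point fixed in the world has none). Each returns a list of dicts, best first, with "p" (0 to 1); they miss things now and then, are a little off and sometimes report something else, mostly with a low value. They report only what shows in the picture. A call takes as long as a camera call. They do not tell look-alikes from the thing itself.
- r.trace(picture, label): "pixels" (420x560 bool, what is visible of it) and "pixel" ([column, row] in pixels, amid what is visible of it).
The state is a dict: "time_s": time; "joint_pos": joint angles; "dq": joint speeds; "joint_torque": joint torques, N m; "eef_pos": TCP position; "tool_rot": TCP orientation; "contact_force": force on the tool from outside, world axes, zero at the start; "ft_torque": the same for the moment, N m; "gripper_width": opening from 0.0 (shut) to 1.0 (fully open).
Only numpy, scipy, OpenCV 4.12 (cv2) and the standard library are available. Lean on these libraries where they do the work, as an engineer would, in place of code of your own. Each camera call takes 0.05 s, during which the arm holds its last target. There are 200 camera calls.

## Working session

There is one attempt and no reset: what is moved stays moved. The work goes in short steps, Python scripts to look and compute and a tool call to move; the robot and the scene stay as the last step left them, time stands still between calls to the robot, and variables do not carry over. Pictures are saved under pics/ and viewed, about 8 in all and at most 12, crops included, and the job is handed in when it is done.

Besides the shell and the picture viewer there is one more tool, called after "Emit:" as name(argument=value, ...), one argument or row to a line, values as JSON. apply_moves: Moves the arm, as the interface text tells. Its arguments: {"type":"object","properties":{"series":{"type":"array","items":{"type":"object","properties":{"x":{"type":"number"},"y":{"type":"number"},"z":{"type":"number"},"roll":{"type":"number"},"fingers":{"type":"number"}}}},"newtons":{"type":"number"}},"required":["series"]}

```bash
ls; mkdir -p pics; cat > h.py <<'E'
import numpy as np, cv2
from station import r
def K(c):
    f=c["frame"].shape[0]/2/np.tan(np.radians(c["fov_y"]/2)); return f
def pts(c,mask):
    """world points of the masked pixels that have depth"""
    f=K(c); v,u=np.nonzero(mask&(c["range_z"]>0)); z=c["range_z"][v,u]
    P=np.c_[(u-c["cx"])*z/f,(v-c["cy"])*z/f,z]
    R=cv2.Rodrigues(np.array(c["rvec"],float))[0]
    return (P-np.array(c["tvec"]).ravel())@R, np.c_[u,v]
def proj(c,P):
    f=K(c); A=np.array([[f,0,c["cx"]],[0,f,c["cy"]],[0,0,1]])
    return cv2.projectPoints(np.array(P,float).reshape(-1,3),np.array(c["rvec"],float),np.array(c["tvec"],float),A,None)[0].reshape(-1,2)
def save(n,im,s=1):
    cv2.imwrite("pics/"+n+".png",cv2.resize(im[:,:,::-1],None,fx=s,fy=s,interpolation=cv2.INTER_CUBIC))
def line(P):
    m=P.mean(0); d=np.linalg.svd(P[:,:2]-m[:2],full_matrices=False)[2][0]; t=(P[:,:2]-m[:2])@d
    lo,hi=np.percentile(t,[.5,99.5]); mid=m[:2]+d*(lo+hi)/2
    n=(P[:,:2]-m[:2])@np.array([-d[1],d[0]])
    return mid,d,hi-lo,np.ptp(np.percentile(n,[1,99])),np.percentile(P[:,2],[5,50,95])
E
python3 - <<'E'
from h import *
s=r.get_state(); print(s, r.grip_depth)
for n in ("top","scene"):
    c=r.read_camera(n); save(n+"0",c["frame"],1.4)
    print(n,c["fov_y"],c["rvec"],c["tvec"])
    for l in ("long_dowel_mid","v_cradle","short_dowel","marker"):
        for d in r.trace(c,l):
            P,_=pts(c,d["pixels"])
            print(l,round(d["p"],2),d["pixel"],len(P),[np.round(q,2).tolist() for q in line(P)] if len(P)>5 else "", c["frame"][d["pixels"]].mean(0).round())
E
```

```text
pics
{'time_s': 0.0, 'joint_pos': array([-1.20370546e+00,  9.17967229e-02,  1.23183378e+00, -2.68293152e-05,
        1.81979495e+00, -5.66452637e-02]), 'dq': array([ 0.0011131 , -0.00123075,  0.00211766,  0.00199738,  0.00113354,
       -0.001568  ]), 'joint_torque': array([ 1.13409408e-04, -4.46459091e+01, -4.06442177e+01,  6.97562518e-02,
        2.93458393e-02, -1.63190512e-04]), 'eef_pos': array([ 246.61844418, -546.65859816,  221.57350188]), 'tool_rot': array([ 9.77640074e-01,  2.10283253e-01, -1.54523362e-04, -9.03372379e-04]), 'contact_force': array([-0.09998991,  0.63093915,  0.02126327]), 'ft_torque': array([-0.02589312,  0.02308435, -0.04981115]), 'gripper_width': 1.0015198968864867} 18.700000000000003
top 44.78826626712694 [ 2.18208827 -2.1677811   0.06604951] [ 167.2716017   521.03916344 1276.46757933]
long_dowel_mid 0.8 [125.1, 244.5] 361 [[416.62, 538.25], [-0.97, 0.25], 130.28, 16.59, [5.19, 15.3, 20.66]] [ 65. 110. 204.]
long_dowel_mid 0.72 [192.4, 254.0] 350 [[394.42, 362.55], [0.32, 0.95], 127.18, 17.76, [1.92, 15.38, 20.2]] [116.  76.  68.]
long_dowel_mid 0.17 [325
[... 610 characters left out ...]
257 [ 0.78059952 -2.62870174  1.04951686] [ 543.08437401  140.11997844 1030.62897391]
long_dowel_mid 0.86 [234.4, 360.6] 600 [[415.53, 539.72], [-0.97, 0.25], 132.48, 20.63, [-1.08, 14.38, 17.75]] [ 80. 129. 204.]
long_dowel_mid 0.66 [217.1, 268.8] 367 [[575.81, 382.68], [0.53, 0.85], 95.43, 31.85, [-0.24, 15.95, 20.94]] [141. 111.  98.]
v_cradle 0.88 [303.0, 144.1] 1185 [[640.65, -144.55], [-0.98, -0.19], 166.22, 115.61, [1.93, 14.76, 53.52]] [186. 164. 133.]
short_dowel 0.81 [220.1, 268.5] 358 [[575.62, 382.91], [0.51, 0.86], 94.84, 31.24, [0.69, 16.13, 20.97]] [140. 109.  97.]
marker 0.64 [280.9, 189.7] 74 [[591.13, 39.8], [0.35, 0.94], 122.5, 13.35, [8.57, 12.93, 16.68]] [148. 167. 158.]
```

View pics/top0.png

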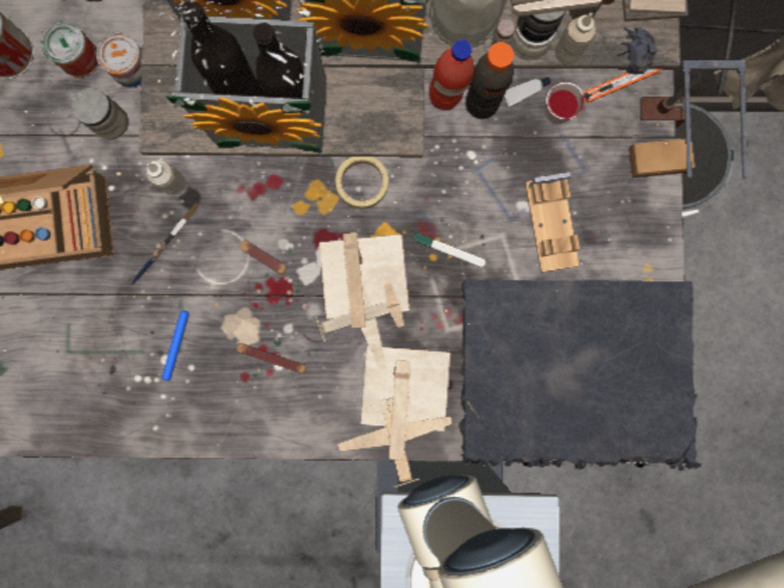

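View pics/scene0.png

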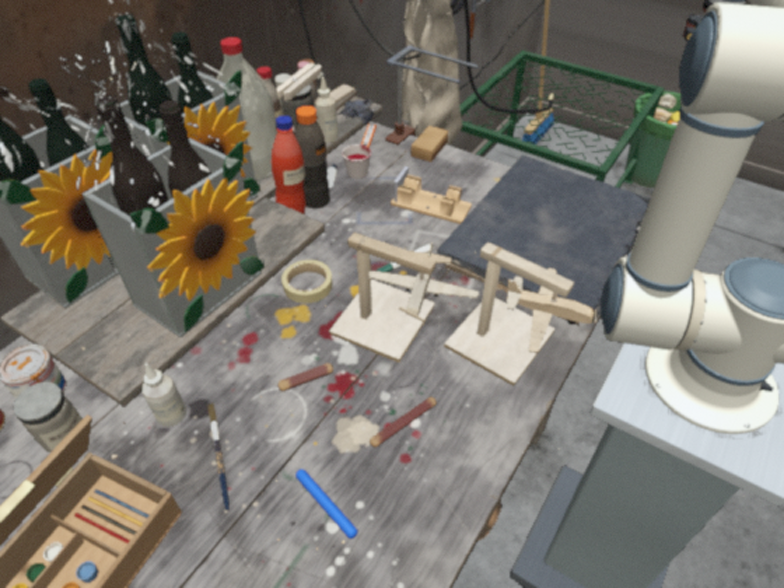

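```bash
python3 - <<'E'
from h import *
c=r.read_camera("top"); save("crop1",c["frame"][150:290,90:270],4)
P,uv=pts(c,np.ones((420,560),bool))
# tall things
H=(P[:,2]>60)
m=np.zeros((420,560),np.uint8); m[uv[H,1],uv[H,0]]=255
n,l,st,ce=cv2.connectedComponentsWithStats(m)
for i in range(1,n):
    if st[i,4]>30:
        q=P[l[uv[:,1],uv[:,0]]==i]; print(st[i],np.percentile(q,[2,98],axis=0).round().tolist(),q[:,2].max().round())
# cradle: rough top-surface points
d=[x for x in r.trace(c,"v_cradle")][0]
Q,_=pts(c,cv2.dilate(d["pixels"].astype(np.uint8),np.ones((9,9))).astype(bool))
h=Q[(Q[:,2]>28)&(Q[:,2]<90)]
print("saddles",[np.round(x,2).tolist() for x in line(h)])
b=Q[(Q[:,2]>5)&(Q[:,2]<90)]
box=cv2.minAreaRect(b[:,:2].astype(np.float32)); print("rect",box)
E
```

```text
[   69     0   422   111 32759] [[758.0, -335.0, 61.0], [1020.0, 617.0, 400.0]] 510.0
[ 479    0   55  127 1271] [[688.0, -403.0, 86.0], [951.0, -310.0, 228.0]] 236.0
[  0   9  14  37 323] [[929.0, 828.0, 61.0], [999.0, 852.0, 118.0]] 123.0
[ 29  15  34  32 807] [[923.0, 703.0, 63.0], [994.0, 774.0, 80.0]] 83.0
[ 51  63  34  32 766] [[802.0, 642.0, 62.0], [862.0, 703.0, 106.0]] 110.0
[104 114  22  21 342] [[697.0, 533.0, 62.0], [740.0, 573.0, 131.0]] 142.0
[  0 117  68  28 984] [[652.0, 673.0, 62.0], [731.0, 818.0, 202.0]] 208.0
[380 123  27   8  97] [[709.0, -168.0, 61.0], [725.0, -107.0, 73.0]] 75.0
[  0 141  73  48 268] [[561.0, 664.0, 60.0], [673.0, 835.0, 67.0]] 69.0
[ 225  166   63   98 1640] [[392.0, 132.0, 129.0], [588.0, 255.0, 200.0]] 203.0
[ 241  257   81   91 1786] [[207.0, 60.0, 141.0], [388.0, 217.0, 212.0]] 215.0
[482 327   7   9  31] [[211.0, -356.0, 61.0], [229.0, -344.0, 71.0]] 71.0
[ 284  339  118   81 6116] [[78.0, -17.0, 163.0], [220.0, 118.0, 588.0]] 591.0
[491 394  69  26 945] [[165.0, -271.0, 510.0], [197.0, -187.0, 557.0]] 560.0
saddles [[654.18, -146.87], [-0.99, -0.16], 135.63, 63.89, [32.29, 46.52, 68.01]]
rect ((646.3359985351562, -155.47735595703125), (187.58456420898438, 97.44398498535156), 10.793675422668457)
```

View pics/crop1.png

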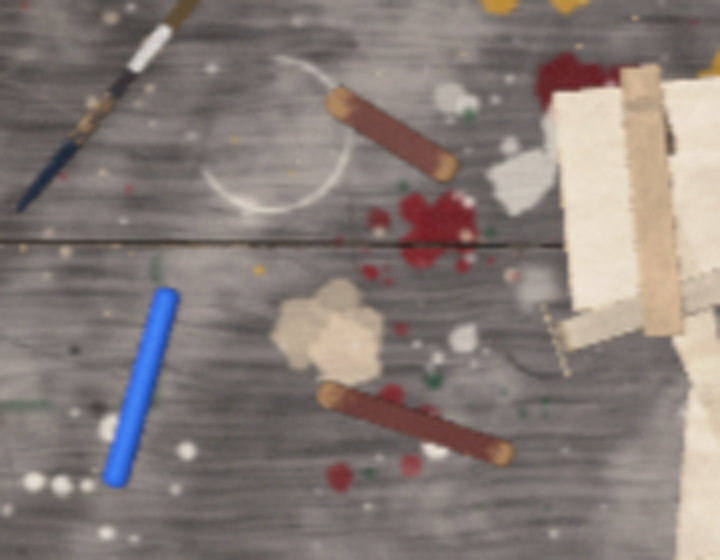

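```bash
cat >> h.py <<'E'
from scipy.spatial.transform import Rotation as Ro
def plan(target,axis=None):
    """shift (cm, tool axes) and roll (deg) from the current pose to world TCP target, jaws across 'axis' (tool x along it)"""
    s=r.get_state(); R=Ro.from_quat(s["tool_rot"]).as_matrix()
    sh=R.T@(np.array(target)-s["eef_pos"])/10; print("shift cm",sh.round(2),"at",s["eef_pos"].round(1),"j6",s["joint_pos"][5].round(2))
    if axis is not None:
        a=R.T@np.array([axis[0],axis[1],0]); w=np.degrees(np.arctan2(a[1],a[0])); w=(w+90)%180-90
        print("roll deg",round(w,1))
E
python3 - <<'E'
from h import *
plan([480,-100,330],[.32,.95])
plan([394,362,230],[.32,.95])
E
```

```text
shift cm [ 39.64 -31.15 -10.74] at [ 246.7 -547.   222.7] j6 -0.06
roll deg -47.1
shift cm [ 50.8  -76.8   -0.74] at [ 246.7 -547.   222.7] j6 -0.06
roll deg -47.1
```

Top-view candidates: the blue rod (125,244) is the look-alike. The short, thick brown dowel is at (186,182), 92 mm. The long, thin brown dowel is at (192,254), about 128 mm by 17 mm, and matches the description. Going there over the stands.

Emit:
apply_moves(
  series=[
    {"x": 4,"y": -3,"z": -4},
    {"x": 8,"y": -6,"z": -8,"roll": -10},
    {"x": 12,"y": -10,"z": -11,"roll": -20},
    {"x": 17,"y": -14,"z": -11,"roll": -30},
    {"x": 21,"y": -18,"z": -11,"roll": -40},
    {"x": 25,"y": -22,"z": -11,"roll": -47},
    {"x": 30,"y": -26,"z": -11,"roll": -47},
    {"x": 35,"y": -30,"z": -11,"roll": -47},
    {"x": 38,"y": -34,"z": -11,"roll": -47},
    {"x": 40,"y": -38,"z": -11,"roll": -47},
    {"x": 42,"y": -43,"z": -11,"roll": -47},
    {"x": 44,"y": -48,"z": -11,"roll": -47},
  ],
)

```text
schema error: expected keys x, y, z, roll, fingers
```

```bash
python3 - <<'E'
from h import *
plan([394,362,260],[.32,.95]); print(r.get_state()["joint_pos"].round(2))
E
```

```text
shift cm [ 50.8  -76.8   -3.74] at [ 246.7 -547.   222.7] j6 -0.06
roll deg -47.1
[-1.2   0.09  1.23 -0.    1.82 -0.06]
```

Emit:
apply_moves(
  series=[
    {"x": 4,"y": -3,"z": -4,"roll": 0,"fingers": 100},
    {"x": 8,"y": -6,"z": -8,"roll": -10,"fingers": 100},
    {"x": 12,"y": -10,"z": -11,"roll": -20,"fingers": 100},
    {"x": 17,"y": -14,"z": -11,"roll": -30,"fingers": 100},
    {"x": 21,"y": -18,"z": -11,"roll": -40,"fingers": 100},
    {"x": 25,"y": -22,"z": -11,"roll": -47,"fingers": 100},
    {"x": 30,"y": -26,"z": -11,"roll": -47,"fingers": 100},
    {"x": 35,"y": -30,"z": -11,"roll": -47,"fingers": 100},
    {"x": 38,"y": -34,"z": -11,"roll": -47,"fingers": 100},
    {"x": 40,"y": -38,"z": -11,"roll": -47,"fingers": 100},
    {"x": 42,"y": -43,"z": -11,"roll": -47,"fingers": 100},
    {"x": 44,"y": -48,"z": -11,"roll": -47,"fingers": 100},
  ],
)

```text
time_s: 2.1
eef_pos: [450.1, 73.2, 332.8]
tool_rot: [0.813, 0.583, 0.0, 0.0]
contact_force: [0.5, 0.4, -0.1]
gripper_width: 1.0
```

```bash
python3 - <<'E'
from h import *
plan([394,362,260],[.32,.95]); print(r.get_state()["joint_pos"].round(2))
E
```

```text
shift cm [ 25.55 -14.6    7.28] at [450.1  73.2 332.8] j6 0.41
roll deg -0.1
[ 0.09 -0.24  1.35 -0.    2.03  0.41]
```

Emit:
apply_moves(
  series=[
    {"x": 5,"y": -2.5,"z": 0,"roll": 0,"fingers": 100},
    {"x": 10,"y": -5,"z": 0,"roll": 0,"fingers": 100},
    {"x": 15,"y": -8,"z": 0,"roll": 0,"fingers": 100},
    {"x": 20,"y": -11,"z": 2,"roll": 0,"fingers": 100},
    {"x": 25.5,"y": -14.6,"z": 7,"roll": 0,"fingers": 100},
    {"x": 25.5,"y": -14.6,"z": 11,"roll": 0,"fingers": 100},
    {"x": 25.5,"y": -14.6,"z": 11,"roll": 0,"fingers": 100},
  ],
)

```text
time_s: 2.98
eef_pos: [391.8, 359.5, 217.4]
tool_rot: [0.812, 0.584, -0.005, 0.0]
contact_force: [-0.2, -0.2, 0.7]
gripper_width: 1.0
```

```bash
python3 - <<'E'
from h import *
c=r.read_camera("wrist"); save("w1",c["frame"])
for d in r.trace(c,"long_dowel_mid"):
    P,_=pts(c,d["pixels"]); m,a,*o=line(P[P[:,2]>5]); print(d["p"],d["pixel"],m,a,o)
    q=P[P[:,2]>10]; print(q.min(0),q.max(0)) 
    plan([*m,60],a); plan([*m,2],a)
E
```

```text
0.78 [238.6, 5.9] [415.56885838 535.76783388] [ 0.95870635 -0.28439786] [np.float64(126.69980301521863), np.float64(13.095263641717999), array([ 9.09618117, 14.92986247, 17.15304625])]
[353.37044026 516.96653215  10.01082121] [479.47571645 561.76132164  19.13560658]
shift cm [17.37 -3.65 16.42] at [394.3 359.5 224.1] j6 1.0
roll deg 87.8
shift cm [17.37 -3.66 22.22] at [394.3 359.5 224.1] j6 1.0
roll deg 87.8
0.67 [283.2, 167.7] [394.47243484 364.10574647] [-0.30887379 -0.95110304] [np.float64(127.3519622587709), np.float64(15.920180195723061), array([11.0142187 , 15.1986095 , 17.15821115])]
[369.08359086 301.09483588  10.05550259] [420.64432528 426.2419392   18.39714085]
shift cm [ 0.44 -0.14 16.41] at [394.3 359.5 224.1] j6 1.0
roll deg -0.7
shift cm [ 0.44 -0.14 22.21] at [394.3 359.5 224.1] j6 1.0
roll deg -0.7
```

View pics/w1.png

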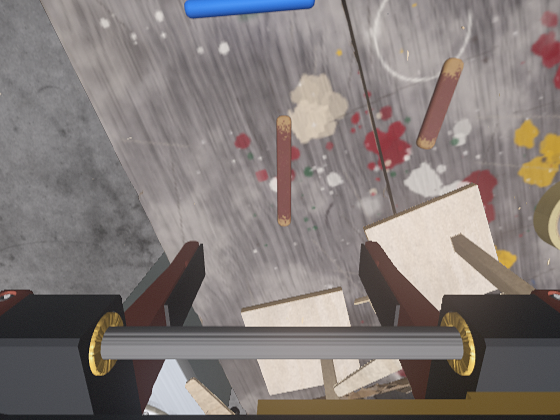

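The wrist view shows the long brown dowel at (283,168) between the jaw lines, clear on both sides. Going down and gripping.

Emit:
apply_moves(
  series=[
    {"x": 0.4,"y": -0.1,"z": 5,"roll": -0.7,"fingers": 80},
    {"x": 0.4,"y": -0.1,"z": 11,"roll": -0.7,"fingers": 60},
    {"x": 0.4,"y": -0.1,"z": 16,"roll": -0.7,"fingers": 50},
    {"x": 0.4,"y": -0.1,"z": 19,"roll": -0.7,"fingers": 50},
    {"x": 0.4,"y": -0.1,"z": 21,"roll": -0.7,"fingers": 50},
    {"x": 0.4,"y": -0.1,"z": 21.9,"roll": -0.7,"fingers": 50},
    {"x": 0.4,"y": -0.1,"z": 21.9,"roll": -0.7,"fingers": 50},
    {"x": 0.4,"y": -0.1,"z": 21.9,"roll": -0.7,"fingers": 50},
  ],
  newtons=20,
)

```text
time_s: 4.08
eef_pos: [395.2, 364.7, 5.4]
tool_rot: [0.809, 0.588, 0.001, -0.0]
contact_force: [0.1, 0.4, 0.6]
gripper_width: 0.499
```

```bash
python3 - <<'E'
from h import *
s=r.get_state(); print(s["eef_pos"],s["contact_force"],s["gripper_width"]); plan([394.5,364,3],[.309,.951])
E
```

```text
[395.24242108 364.68163633   5.42312904] [0.10219164 0.44908833 0.55844076] 0.498675507686523
shift cm [-0.09 -0.05  0.24] at [395.2 364.7   5.4] j6 1.0
roll deg -0.0
```

Emit:
apply_moves(
  series=[
    {"x": 0,"y": 0,"z": 0.3,"roll": 0,"fingers": 50},
    {"x": 0,"y": 0,"z": 0.3,"roll": 0,"fingers": 30},
    {"x": 0,"y": 0,"z": 0.3,"roll": 0,"fingers": 5},
    {"x": 0,"y": 0,"z": 0.3,"roll": 0,"fingers": 5},
    {"x": 0,"y": 0,"z": 0.3,"roll": 0,"fingers": 5},
    {"x": 0,"y": 0,"z": 0.3,"roll": 0,"fingers": 5},
    {"x": 0,"y": 0,"z": -3,"roll": 0,"fingers": 5},
    {"x": 0,"y": 0,"z": -9,"roll": 0,"fingers": 5},
    {"x": 0,"y": 0,"z": -15,"roll": 0,"fingers": 5},
    {"x": 0,"y": 0,"z": -21,"roll": 0,"fingers": 5},
    {"x": 0,"y": 0,"z": -27,"roll": 0,"fingers": 5},
    {"x": 0,"y": 0,"z": -33,"roll": 0,"fingers": 5},
  ],
  newtons=25,
)

```text
time_s: 5.58
eef_pos: [394.1, 363.8, 335.5]
tool_rot: [0.809, 0.588, 0.0, 0.0]
contact_force: [0.6, -0.5, -0.9]
gripper_width: 0.192
```

```bash
python3 - <<'E'
from h import *
c=r.read_camera("wrist"); save("w2",c["frame"])
for d in r.trace(c,"long_dowel_mid"): 
    P,_=pts(c,d["pixels"]); print(d["p"],d["pixel"],[x for x in line(P)])
# cradle from top cam: cross-sections
c=r.read_camera("top"); d=r.trace(c,"v_cradle")[0]
m=cv2.dilate(d["pixels"].astype(np.uint8),np.ones((7,7))).astype(bool)
P,_=pts(c,m)
t=P[(P[:,2]>8)&(P[:,2]<18)]; print("board",cv2.minAreaRect(t[:,:2].astype(np.float32)))
t=P[(P[:,2]>42)&(P[:,2]<54)]; print("saddle tops",line(t),cv2.minAreaRect(t[:,:2].astype(np.float32)))
t=P[(P[:,2]>60)&(P[:,2]<75)]; print("plate",line(t))
plan([480,50,340],[.98,.17]); plan([640,-150,250],[.98,.17])
E
```

```text
0.98 [281.3, 236.6] [array([394.45211303, 364.84636402]), array([-0.30658924, -0.95184192]), np.float64(126.84756651206074), np.float64(16.074223282894494), array([346.13500285, 350.28752931, 351.93738555])]
0.9 [260.3, 36.1] [array([416.41143334, 538.48847035]), array([-0.96866613,  0.24836652]), np.float64(128.7703423058747), np.float64(16.260086984579452), array([ 9.94891998, 14.9320095 , 17.19333391])]
board ((641.5626220703125, -150.1925811767578), (175.02496337890625, 70.9383773803711), 8.931097984313965)
saddle tops (array([ 652.25732166, -148.26118574]), array([-0.98291544, -0.1840577 ]), np.float64(130.9285815906031), np.float64(65.38417302239353), array([42.65609717, 47.25649412, 52.25447597])) ((654.2658081054688, -148.23849487304688), (136.26419067382812, 65.6435546875), 8.991786003112793)
plate (array([ 717.2150671 , -137.81520575]), array([ 0.16650405, -0.98604077]), np.float64(62.772014752506834), np.float64(8.959321511634649), array([62.66702372, 66.94119379, 70.82233804]))
shift cm [-27.25  17.84  -0.55] at [394.7 364.3 334.9] j6 1.0
roll deg 62.1
shift cm [-41.34  39.23   8.45] at [394.7 364.3 334.9] j6 1.0
roll deg 62.1
```

View pics/w2.png

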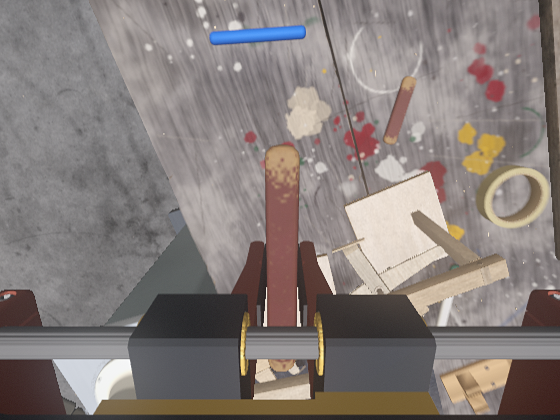

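The dowel is held at its middle (opening 16.9 mm; free end at about (282,155)). Carrying it over the stands to a point behind the cradle.

Emit:
apply_moves(
  series=[
    {"x": -2,"y": 1.3,"z": 0,"roll": 3,"fingers": 5},
    {"x": -6,"y": 4,"z": 0,"roll": 10,"fingers": 5},
    {"x": -11,"y": 7.2,"z": 0,"roll": 20,"fingers": 5},
    {"x": -16,"y": 10.5,"z": 0,"roll": 30,"fingers": 5},
    {"x": -21,"y": 13.8,"z": 0,"roll": 40,"fingers": 5},
    {"x": -26,"y": 17,"z": 0,"roll": 50,"fingers": 5},
    {"x": -31,"y": 20.5,"z": 0,"roll": 60,"fingers": 5},
    {"x": -36,"y": 24,"z": 0,"roll": 62,"fingers": 5},
    {"x": -41,"y": 27.5,"z": 0,"roll": 62,"fingers": 5},
    {"x": -44,"y": 29.6,"z": 2,"roll": 62,"fingers": 5},
    {"x": -45.6,"y": 30.7,"z": 5,"roll": 62,"fingers": 5},
    {"x": -45.6,"y": 30.7,"z": 7,"roll": 62,"fingers": 5},
  ],
)

```text
time_s: 7.28
eef_pos: [544.2, -165.9, 258.1]
tool_rot: [0.996, 0.086, -0.003, -0.001]
contact_force: [0.2, 0.3, -0.3]
gripper_width: 0.189
```

Emit:
apply_moves(
  series=[
    {"x": 0,"y": 0,"z": 0,"roll": 0,"fingers": 5},
    {"x": 0,"y": 0,"z": 0,"roll": 0,"fingers": 5},
  ],
)

```text
time_s: 7.52
eef_pos: [545.0, -164.3, 263.4]
tool_rot: [0.996, 0.087, -0.0, -0.0]
contact_force: [-0.1, -0.2, -0.4]
gripper_width: 0.185
```

```bash
python3 - <<'E'
from h import *
from scipy.optimize import minimize
c=r.read_camera("wrist"); save("w3",c["frame"])
for d in r.trace(c,"long_dowel_mid"): 
    P,_=pts(c,d["pixels"]); print(d["p"],d["pixel"],[x for x in line(P)])
d=r.trace(c,"v_cradle")[0]; print(d["p"],d["pixel"])
m=cv2.dilate(d["pixels"].astype(np.uint8),np.ones((5,5))).astype(bool)
P,_=pts(c,m); np.save("P.npy",P); print(len(P))
t=P[(P[:,2]>9)&(P[:,2]<15)]; print("board",cv2.minAreaRect(t[:,:2].astype(np.float32)))
t=P[(P[:,2]>46)&(P[:,2]<52)]; print("saddle tops",np.median(t[:,2]),cv2.minAreaRect(t[:,:2].astype(np.float32)))
t=P[(P[:,2]>60)&(P[:,2]<75)]; print("plate",line(t))
# V surface fit: z=33+|y| in saddles (|y|<16)
a0=np.array([641.6-9.9,-150.2-1.6,.16])
def loc(a):
    q=P[:,:2]-a[:2]; return q@[np.cos(a[2]),np.sin(a[2])], q@[-np.sin(a[2]),np.cos(a[2])]
def hgt(x,y):
    sad=((x>-48)&(x<-22))|((x>48)&(x<80)); 
    h=np.where((x>-75)&(x<95)&(abs(y)<35),12.,0.)
    return h,sad
x,y=loc(a0)
for lo,hi in((-46,-24),(50,76)):
    s=(x>lo)&(x<hi)&(P[:,2]>25)
    for b in range(-36,36,3):
        k=s&(y>=b)&(y<b+3)
        if k.sum()>3: print(lo,b+1.5,k.sum(),P[k,2].mean().round(1))
print(r.get_state()["eef_pos"])
E
```

```text
0.67 [280.1, 234.0] [array([ 546.46430837, -163.88186202]), array([-0.98603395, -0.16654442]), np.float64(126.37395807286009), np.float64(16.26104264362857), array([273.83572135, 278.05521853, 279.72562705])]
0.81 [283.1, 75.6]
9613
board ((643.06982421875, -151.59181213378906), (163.61367797851562, 69.82484436035156), 9.217602729797363)
saddle tops 48.042136423764234 ((651.8714599609375, -150.25039672851562), (128.53761291503906, 63.254417419433594), 9.365428924560547)
plate (array([ 717.84466133, -139.5518138 ]), array([ 0.16453949, -0.9863705 ]), np.float64(63.03380746639304), np.float64(8.115224400684006), array([62.0445746 , 67.10471759, 68.70881507]))
-46 -34.5 12 45.7
-46 -31.5 39 47.6
-46 -28.5 52 48.1
-46 -25.5 43 48.2
-46 -22.5 47 48.3
-46 -19.5 46 48.2
-46 -16.5 40 47.2
-46 -13.5 52 44.2
-46 -10.5 47 41.0
-46 -7.5 45 59.2
-46 -4.5 78 117.7
-46 -1.5 35 39.8
-46 1.5 51 35.7
-46 4.5 35 38.3
-46 7.5 65 80.5
-46 10.5 57 124.8
-46 13.5 53 46.9
-46 16.5 54 48.3
-46 19.5 36 48.1
-46 22.5 54 48.3
-46 25.5 44 48.4
-46 28.5 46 47.0
50 -34.5 11 44.1
50 -31.5 70 46.0
50 -28.5 81 47.2
50 -25.5 77 47.3
50 -22.5 80 47.5
50 -19.5 81 47.1
50 -16.5 82 46.1
50 -13.5 77 43.5
50 -10.5 75 40.6
50 -7.5 70 38.1
50 -4.5 71 35.5
50 -1.5 76 33.1
50 1.5 71 35.1
50 4.5 59 37.8
50 7.5 81 40.3
50 10.5 83 43.0
50 13.5 81 45.9
50 16.5 82 47.1
50 19.5 70 46.8
50 22.5 74 46.6
50 25.5 85 46.8
50 28.5 84 46.0
[ 545.47887884 -164.34743809  264.82524554]
```

View pics/w3.png

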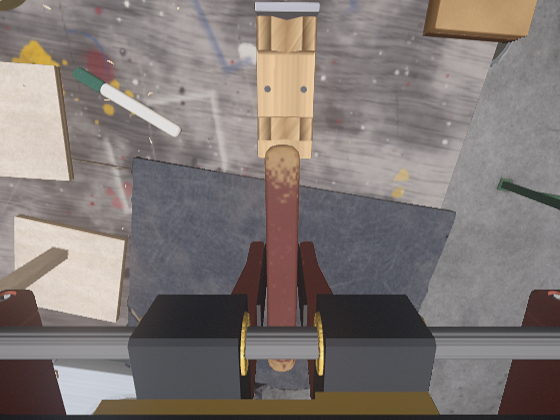

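Wrist view: the cradle is ahead at (285,80), with the stop plate at (287,8) at its far end and the dowel in line with the groove. The V fit gives yaw 0.16, with the bottom at 33 to 35 as specified. Now above the saddles.

```bash
python3 - <<'E'
from h import *
a=[np.cos(.162),np.sin(.162)]
plan([635.9,-152.6,110],a); plan([635.9,-152.6,43],a)
E
```

```text
shift cm [ 9.08  0.4  15.5 ] at [ 545.5 -164.3  264.8] j6 1.04
roll deg 0.7
shift cm [ 9.07  0.39 22.2 ] at [ 545.5 -164.3  264.8] j6 1.04
roll deg 0.7
```

Emit:
apply_moves(
  series=[
    {"x": 4,"y": 0.2,"z": 0,"roll": 0.7,"fingers": 5},
    {"x": 9,"y": 0.4,"z": 2,"roll": 0.7,"fingers": 5},
    {"x": 9,"y": 0.4,"z": 7,"roll": 0.7,"fingers": 5},
    {"x": 9,"y": 0.4,"z": 12,"roll": 0.7,"fingers": 5},
    {"x": 9,"y": 0.4,"z": 16,"roll": 0.7,"fingers": 5},
    {"x": 9,"y": 0.4,"z": 18,"roll": 0.7,"fingers": 5},
    {"x": 9,"y": 0.4,"z": 18,"roll": 0.7,"fingers": 5},
    {"x": 9,"y": 0.4,"z": 18,"roll": 0.7,"fingers": 5},
  ],
)

```text
time_s: 8.68
eef_pos: [635.8, -153.2, 86.5]
tool_rot: [0.997, 0.081, 0.002, 0.001]
contact_force: [0.4, 0.7, -0.9]
gripper_width: 0.189
```

```bash
python3 - <<'E'
from h import *
a=[np.cos(.162),np.sin(.162)]
plan([635.9,-152.6,43],a)
c=r.read_camera("wrist"); save("w4",c["frame"])
for d in r.trace(c,"long_dowel_mid"): 
    P,_=pts(c,d["pixels"]); print(d["p"],d["pixel"],[x for x in line(P)])
d=r.trace(c,"v_cradle")[0]
P,_=pts(c,d["pixels"]); q=P[:,:2]-[634.9,-152.5]; x=q@a; y=q@[-a[1],a[0]]
for b in range(-35,35,3):
    k=(x>51)&(x<75)&(y>=b)&(y<b+3)&(P[:,2]>25)&(P[:,2]<56)
    if k.sum()>3: print(b+1.5,k.sum(),P[k,2].mean().round(1))
for b in np.arange(36,100,2.):
    k=(x>b)&(x<b+2)&(abs(y)>18)&(abs(y)<28)
    if k.sum()>3: print("x",b+1,k.sum(),np.median(P[k,2]).round(1))
print(r.get_state()["contact_force"])
E
```

```text
shift cm [ 0.01 -0.07  4.35] at [ 635.8 -153.2   86.5] j6 1.12
roll deg 0.0
0.74 [282.0, 234.9] [array([ 637.30024142, -153.06821375]), array([-0.98705315, -0.16039353]), np.float64(125.89127273120963), np.float64(16.14332282838101), array([ 97.09785656, 101.18084403, 102.82727107])]
-30.5 139 47.1
-27.5 194 48.3
-24.5 188 48.3
-21.5 190 48.3
-18.5 187 48.4
-15.5 197 47.4
-12.5 178 44.9
-9.5 139 41.9
-6.5 124 38.7
-3.5 118 35.5
-0.5 93 32.9
2.5 118 35.1
5.5 115 38.0
8.5 142 41.0
11.5 199 44.0
14.5 196 46.9
17.5 195 48.2
20.5 187 48.3
23.5 183 48.3
26.5 189 48.3
29.5 173 47.5
32.5 8 46.3
x 37.0 79 11.6
x 39.0 66 11.6
x 41.0 73 11.7
x 43.0 15 11.0
x 49.0 63 48.2
x 51.0 105 48.3
x 53.0 100 48.2
x 55.0 96 48.5
x 57.0 96 48.3
x 59.0 110 48.1
x 61.0 108 48.3
x 63.0 99 48.3
x 65.0 100 48.3
x 67.0 124 48.4
x 69.0 98 48.3
x 71.0 98 48.2
x 73.0 129 48.4
x 75.0 101 48.3
x 77.0 127 48.3
x 79.0 107 48.3
x 81.0 106 67.0
x 83.0 147 67.6
x 85.0 150 67.6
x 87.0 149 67.5
x 89.0 39 67.0
x 91.0 80 12.1
x 93.0 86 11.1
x 95.0 26 10.8
[-0.29626922 -0.03558986  0.02689424]
```

View pics/w4.png

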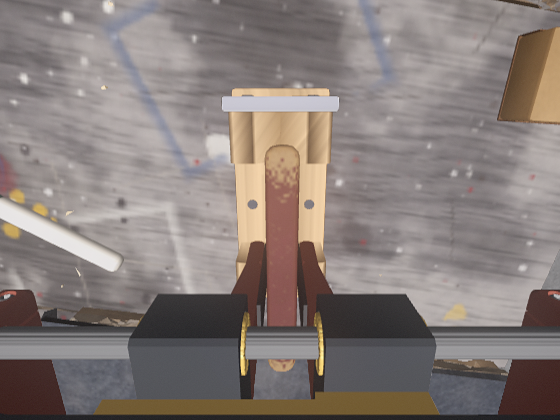

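Groove, yaw and stop face (local x 80) are confirmed; the dowel is about 0.7 mm off centre, which I correct while lowering.

Emit:
apply_moves(
  series=[
    {"x": 0,"y": -0.07,"z": 2,"roll": 0,"fingers": 5},
    {"x": 0,"y": -0.07,"z": 3.5,"roll": 0,"fingers": 5},
    {"x": 0,"y": -0.07,"z": 4.4,"roll": 0,"fingers": 5},
    {"x": 0,"y": -0.07,"z": 4.6,"roll": 0,"fingers": 5},
    {"x": 0,"y": -0.07,"z": 4.7,"roll": 0,"fingers": 5},
    {"x": 0,"y": -0.07,"z": 4.7,"roll": 0,"fingers": 5},
  ],
  newtons=12,
)

```text
time_s: 9.57
eef_pos: [634.6, -152.2, 36.9]
tool_rot: [0.997, 0.081, 0.0, 0.0]
contact_force: [-0.4, -1.3, -0.2]
gripper_width: 0.195
```

Emit:
apply_moves(
  series=[
    {"x": 0,"y": 0,"z": 0.1,"roll": 0,"fingers": 5},
    {"x": 0,"y": 0,"z": 0.2,"roll": 0,"fingers": 5},
    {"x": 0,"y": 0,"z": 0.2,"roll": 0,"fingers": 5},
  ],
)

```text
time_s: 9.95
eef_pos: [635.0, -152.6, 36.4]
tool_rot: [0.997, 0.081, 0.001, 0.001]
contact_force: [-2.2, -1.4, 6.5]
gripper_width: 0.191
```

Seated contact (6.5 N). Loosening so that it settles in the V, then regripping and pushing towards the stop.

Emit:
apply_moves(
  series=[
    {"x": 0,"y": 0,"z": 0,"roll": 0,"fingers": 30},
    {"x": 0,"y": 0,"z": 0,"roll": 0,"fingers": 30},
    {"x": 0,"y": 0,"z": 0,"roll": 0,"fingers": 5},
    {"x": 0,"y": 0,"z": 0,"roll": 0,"fingers": 5},
    {"x": 0,"y": 0,"z": 0,"roll": 0,"fingers": 5},
    {"x": 0.3,"y": 0,"z": 0,"roll": 0,"fingers": 5},
    {"x": 0.6,"y": 0,"z": 0,"roll": 0,"fingers": 5},
    {"x": 0.8,"y": 0,"z": 0,"roll": 0,"fingers": 5},
    {"x": 0.8,"y": 0,"z": 0,"roll": 0,"fingers": 5},
  ],
  newtons=10,
)

```text
time_s: 11.08
eef_pos: [642.7, -150.9, 34.6]
tool_rot: [0.997, 0.081, 0.0, 0.0]
contact_force: [0.8, -1.4, 0.4]
gripper_width: 0.196
```

```bash
cat > chk.py <<'E'
from h import *
a=[np.cos(.162),np.sin(.162)]
c=r.read_camera("wrist")
for d in r.trace(c,"long_dowel_mid"):
    P,_=pts(c,d["pixels"]); q=P[:,:2]-[634.9,-152.5]; x=q@a; y=q@[-a[1],a[0]]
    k=(abs(y)<20)&(P[:,2]>40)&(P[:,2]<60)
    if k.sum()>20: print(d["p"],d["pixel"],"x",np.percentile(x[k],[.5,99.5,100]).round(1),"y",y[k].mean().round(2),"top z near/far",[np.percentile(P[k&s,2],90).round(1) for s in (x<-25,x>40) if (k&s).any()])
s=r.get_state(); print(s["eef_pos"],s["contact_force"],s["gripper_width"],s["time_s"])
E
python3 chk.py
```

```text
0.74 [280.0, 239.5] x [-53.8  73.1  73.6] y 0.39 top z near/far [np.float64(53.5), np.float64(53.5)]
[ 642.65063568 -150.87048078   34.69440835] [ 1.54784791 -0.84485281 -0.44003468] 0.19266515906901782 11.175
```

Emit:
apply_moves(
  series=[
    {"x": 0.3,"y": 0,"z": 0,"roll": 0,"fingers": 5},
    {"x": 0.5,"y": 0,"z": 0,"roll": 0,"fingers": 5},
    {"x": 0.6,"y": 0,"z": 0,"roll": 0,"fingers": 5},
    {"x": 0.7,"y": 0,"z": 0,"roll": 0,"fingers": 5},
    {"x": 0.7,"y": 0,"z": 0,"roll": 0,"fingers": 5},
  ],
)

```text
time_s: 11.8
eef_pos: [649.4, -149.8, 34.6]
tool_rot: [0.997, 0.081, 0.0, 0.0]
contact_force: [0.2, -0.7, 0.4]
gripper_width: 0.194
```

```bash
python3 chk.py
```

```text
0.92 [281.6, 240.8] x [-47.1  77.9  78.3] y 0.39 top z near/far [np.float64(53.4), np.float64(53.5)]
0.28 [295.2, 171.6] x [-46.6  88.7  88.8] y -0.15 top z near/far [np.float64(47.5), np.float64(48.9)]
[ 649.34231422 -149.82867713   34.62822424] [-0.15096387 -0.73315165  0.1234523 ] 0.19272241149388344 11.9
```

Emit:
apply_moves(
  series=[
    {"x": 0.1,"y": 0,"z": 0,"roll": 0,"fingers": 5},
    {"x": 0.2,"y": 0,"z": 0,"roll": 0,"fingers": 5},
    {"x": 0.3,"y": 0,"z": 0,"roll": 0,"fingers": 5},
    {"x": 0.3,"y": 0,"z": 0,"roll": 0,"fingers": 5},
  ],
)

```text
time_s: 12.4
eef_pos: [650.0, -149.8, 34.4]
tool_rot: [0.997, 0.081, -0.003, -0.0]
contact_force: [-10.7, -1.9, 4.4]
gripper_width: 0.188
```

```bash
python3 chk.py
```

```text
0.81 [282.1, 241.8] x [-46.6  77.9  78.4] y 0.27 top z near/far [np.float64(53.2), np.float64(53.4)]
[ 649.96474428 -149.83172818   34.44536811] [-10.72066561  -2.99996894   4.72567338] 0.1914762413274603 12.5
```

Against the stop (−10.7 N, no further motion). Releasing and lifting straight up.

Emit:
apply_moves(
  series=[
    {"x": 0,"y": 0,"z": 0,"roll": 0,"fingers": 30},
    {"x": 0,"y": 0,"z": 0,"roll": 0,"fingers": 60},
    {"x": 0,"y": 0,"z": 0,"roll": 0,"fingers": 60},
    {"x": 0,"y": 0,"z": 0,"roll": 0,"fingers": 60},
    {"x": 0,"y": 0,"z": -1,"roll": 0,"fingers": 60},
    {"x": 0,"y": 0,"z": -4,"roll": 0,"fingers": 60},
    {"x": 0,"y": 0,"z": -9,"roll": 0,"fingers": 60},
    {"x": -4,"y": 0,"z": -14,"roll": 0,"fingers": 60},
    {"x": -8,"y": 0,"z": -18,"roll": 0,"fingers": 60},
    {"x": -8,"y": 0,"z": -18,"roll": 0,"fingers": 60},
    {"x": -8,"y": 0,"z": -18,"roll": 0,"fingers": 60},
  ],
)

```text
time_s: 13.88
eef_pos: [573.3, -162.2, 215.0]
tool_rot: [0.997, 0.081, 0.0, 0.0]
contact_force: [0.8, 0.4, -0.4]
gripper_width: 0.6
```

```bash
python3 chk.py; python3 - <<'E'
from h import *
c=r.read_camera("wrist"); save("w5",c["frame"][0:260,160:420],3)
E
```

```text
0.83 [281.6, 106.2] x [-48.5  77.8  79. ] y -0.3 top z near/far [np.float64(53.0), np.float64(53.1)]
0.69 [290.0, 99.1] x [-46.7  81.   81.2] y 0.03 top z near/far [np.float64(48.6), np.float64(50.1)]
[ 573.21243352 -161.88768847  212.76399773] [ 0.00066717 -0.16212341  0.31413241] 0.5975515295816368 13.975
```

View pics/w5.png

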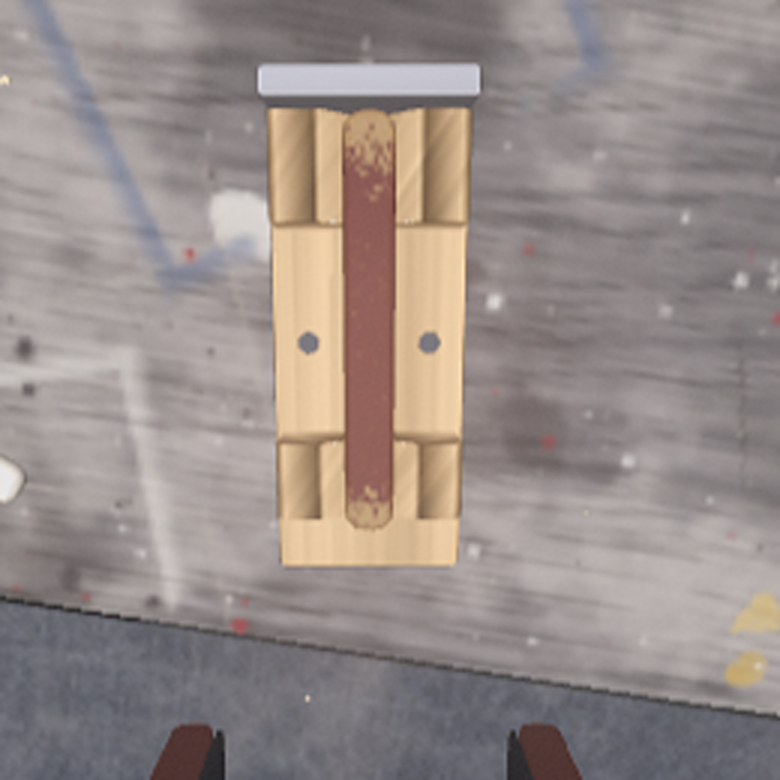

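The dowel lies in both saddles with its far end at the plate (crop about (369,110)). The rear end is at (369,528), possibly with a gap of about 1 mm. I'll make certain with a gentle push on the rear end with shut fingers.

Emit:
apply_moves(
  series=[
    {"x": -1.6,"y": 0.07,"z": 2,"roll": 0,"fingers": 0},
    {"x": -1.6,"y": 0.07,"z": 4,"roll": 0,"fingers": 0},
    {"x": -1.6,"y": 0.07,"z": 6,"roll": 0,"fingers": 0},
    {"x": -1.6,"y": 0.07,"z": 10,"roll": 0,"fingers": 0},
    {"x": -1.6,"y": 0.07,"z": 14,"roll": 0,"fingers": 0},
    {"x": -1.6,"y": 0.07,"z": 16.5,"roll": 0,"fingers": 0},
    {"x": -1.6,"y": 0.07,"z": 17.2,"roll": 0,"fingers": 0},
    {"x": -1.6,"y": 0.07,"z": 17.2,"roll": 0,"fingers": 0},
    {"x": -1,"y": 0.07,"z": 17.2,"roll": 0,"fingers": 0},
    {"x": -0.6,"y": 0.07,"z": 17.2,"roll": 0,"fingers": 0},
    {"x": -0.3,"y": 0.07,"z": 17.2,"roll": 0,"fingers": 0},
    {"x": -0.3,"y": 0.07,"z": 17.2,"roll": 0,"fingers": 0},
  ],
)

```text
time_s: 15.52
eef_pos: [570.7, -163.4, 42.9]
tool_rot: [0.997, 0.081, 0.0, 0.0]
contact_force: [-0.0, 0.7, 0.0]
gripper_width: 0.002
```

Emit:
apply_moves(
  series=[
    {"x": 0.1,"y": 0,"z": 0,"roll": 0,"fingers": 0},
    {"x": 0.2,"y": 0,"z": 0,"roll": 0,"fingers": 0},
    {"x": 0.2,"y": 0,"z": 0,"roll": 0,"fingers": 0},
  ],
)

```text
time_s: 15.9
eef_pos: [572.3, -163.1, 42.6]
tool_rot: [0.997, 0.081, -0.0, -0.0]
contact_force: [-0.5, -0.4, -0.9]
gripper_width: 0.007
```

Emit:
apply_moves(
  series=[
    {"x": 0.1,"y": 0,"z": 0.3,"roll": 0,"fingers": 0},
    {"x": 0.1,"y": 0,"z": 0.3,"roll": 0,"fingers": 0},
    {"x": 0.2,"y": 0,"z": 0.3,"roll": 0,"fingers": 0},
    {"x": 0.2,"y": 0,"z": 0.3,"roll": 0,"fingers": 0},
  ],
)

```text
time_s: 16.4
eef_pos: [573.0, -163.0, 39.2]
tool_rot: [0.997, 0.081, -0.002, -0.0]
contact_force: [-5.8, -1.9, 1.1]
gripper_width: 0.005
```

Emit:
apply_moves(
  series=[
    {"x": 0.1,"y": 0,"z": 0,"roll": 0,"fingers": 0},
    {"x": 0.1,"y": 0,"z": 0,"roll": 0,"fingers": 0},
  ],
)

```text
time_s: 16.65
eef_pos: [573.1, -163.0, 39.2]
tool_rot: [0.997, 0.081, -0.003, -0.0]
contact_force: [-9.0, -0.3, 4.2]
gripper_width: 0.006
```

Force rises to 9 N with only 0.1 mm of motion, so the dowel is firmly against the stop. Backing off and lifting.

Emit:
apply_moves(
  series=[
    {"x": -0.5,"y": 0,"z": 0,"roll": 0,"fingers": 0},
    {"x": -2,"y": 0,"z": 0,"roll": 0,"fingers": 0},
    {"x": -3,"y": 0,"z": -3,"roll": 0,"fingers": 0},
    {"x": -3,"y": 0,"z": -9,"roll": 0,"fingers": 0},
    {"x": -3,"y": 0,"z": -15,"roll": 0,"fingers": 0},
    {"x": -3,"y": 0,"z": -20,"roll": 0,"fingers": 0},
    {"x": -3,"y": 0,"z": -20,"roll": 0,"fingers": 0},
    {"x": -3,"y": 0,"z": -20,"roll": 0,"fingers": 0},
  ],
)

```text
time_s: 17.65
eef_pos: [545.8, -167.3, 238.8]
tool_rot: [0.997, 0.081, -0.0, -0.0]
contact_force: [0.2, 0.2, -0.1]
gripper_width: 0.008
```

```bash
python3 chk.py; python3 - <<'E'
from h import *
c=r.read_camera("wrist"); save("w6",c["frame"])
c=r.read_camera("top")
for l in ("short_dowel","marker"):
    for d in r.trace(c,l)[:1]:
        P,_=pts(c,d["pixels"]); print(l,line(P)[0])
E
```

```text
0.88 [280.9, 80.1] x [-48.5  78.7  80. ] y -0.41 top z near/far [np.float64(53.1), np.float64(53.2)]
[ 545.26377674 -167.16909037  237.22250813] [-0.1192123  -0.43784123 -0.30450893] 0.008161133865698295 17.75
short_dowel [580.16896097 383.31678969]
marker [593.88898159  38.58964849]
```

View pics/w6.png

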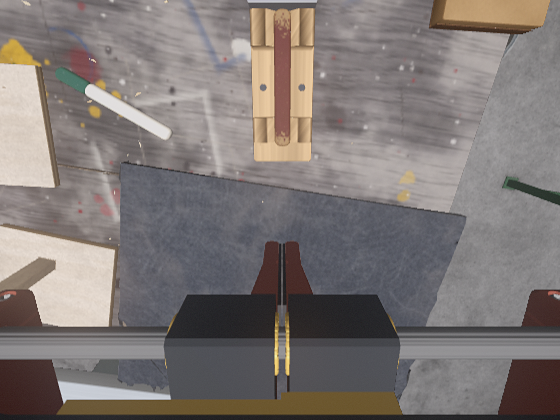

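The dowel lies in both saddles (282,10 to 282,143), up against the stop, and the gripper is clear. Handing in.

```bash
python3 -c "
from station import r
print(r.close_job())"
```

```text
the job is handed in; nothing more can be done
None
```

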